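# Load the last segment and hold the index pin clear

## Robot

A 6-joint arm with a two-finger parallel gripper is mounted at the origin on the work surface. World frame = base frame: x ahead of the robot, y to its left, z up, the work surface at z = 0. Lengths are in m, angles in rad, forces in N, time in s.
With the tool pointing down it reaches from about 0.25 to 0.775 m from the base axis. Payload 8.9 kg.
Tool frame: the origin (TCP) lies on the centre line of the jaws, within the pads' length; the fingertips stand 8 mm ahead of it and the grasp point (between the pads) lies 11 mm behind it; z points along the fingers, y is the line along which they close (so a half turn about z gives the same grasp; the last joint's range is limited). The gripper opens to 85 mm and grips with 20 to 120 N. Pads are 22 mm wide; open, the fingers measure 114 mm over their backs; the gripper's body (76 mm by 85 mm) begins 54 mm behind the grasp point. The pads swing forward as they close: fully open they stand 13 mm farther back than shut.
Start: joints at [-1.474, 0.291, -0.153, 1.127, 0, 1.431], TCP at [0.123, -0.51, 0.239] pointing down, gripper open.
Joint ranges: [-2.52, 2.52], [-0.91, 1.74], [-1.3, 1.37], [-1.96, 2.02], [-1.52, 1.47], [-3.14, 3.14]. Speed limits (rad/s): [2.22, 2.22, 2.79, 3.14, 3.14, 3.14].

## Interface

Orientations are given as a unit quaternion [x, y, z, w].
In Python, from rig import r gives the robot as it stands.
- The arm moves only by the tool drive_tool, never from a script. Its argument "motion" is a list of rows, each an object with "xyz": the shift along the tool's x, y, z in mm, a list of three; "rot": the turn, a rotation vector about the tool's x, y, z in degrees, a list of three; "jaw": the opening, from 0 (shut) to 1 (fully open). In form: [{"xyz": [dx, dy, dz], "rot": [wx, wy, wz], "jaw": jaw}, ...]. A call has 1 to 10 rows; each row shifts and turns the commanded pose from where the row before left it, along the tool's axes as they then stand; what a row does not reach is not made up. A row lasts 1/10 s, in which the tool goes at most 50 mm and 8.59 degrees, less where a joint would pass 70% of its speed; a pose out of reach is approached as far as the arm can. A call with a gripper value outside its range is refused whole. The fingers move at their own pace and stop on an object; "grip_force" is the grip in N (left out, the last holds). Time passes only in rows, so rows that do not move let the fingers close. It gives the time, the measured TCP pose, the force, the opening and the grip force at its end, in the units of the state.
- r.observe(): the state, without advancing time (a new reading comes with each control period).
- r.get_image(name): name is "scene" or "top" or "wrist"; returns a dict with "color" (420x560x3 uint8, red, green, blue), "z_map" (420x560 float32, m along the optical axis (not along the pixel's ray), 0 where there is no reading), "K" (3x3 intrinsics, pixels), "dist_coeffs" ([k1, k2, p1, p2, k3] as OpenCV has them; the pictures are not rectified), "world_to_cam" (4x4, takes a point from world to camera coordinates); the wrist camera has in their place "T_tool_cam" (4x4, takes a point from camera to tool coordinates, whose origin is the TCP and whose axes are the flange's). Camera axes: x right, y up, looking along -z (the intrinsics and any distortion apply to the point x, -y, -z); pixel columns grow to the right and rows downward; lengths in m; the calibration is good to about 2 mm. A picture is of the moment at which its call begins: read the wrist's pose just before it.
- r.close_job(): hands the job in; it is judged then, once.
The state is a dict: "time": time; "joints": joint angles; "dq": joint speeds; "joint_torque": joint torques, N m; "tool_pos": TCP position; "orientation": TCP orientation; "ft_force": force on the tool from outside, world axes, zero at the start; "wrist_torque": the same for the moment, N m; "finger_gap": opening from 0.0 (shut) to 1.0 (fully open); "grasp_force": force on a finger pad.
Only numpy, scipy, OpenCV 4.12 (cv2) and the standard library are available. Lean on these libraries where they do the work, as an engineer would, in place of code of your own. Each camera call takes 0.05 s, during which the arm holds its last target. There are 200 camera calls.

## Task

Take the metal segment from the green tray and press it fully home in the empty blue nest of the indexing turntable, so that it lies flush with the top of the nest. Then pull the red knob of the index plunger all the way up to its stop and keep holding it there, so that the pin stays clear of its hole and I can turn the table: finish while holding it, and leave the turning to me. Leave the cartons and the brush where they are.

Things in the scene. Friction and masses are not known exactly. Their poses are not given: they have to be found in the camera images.
- segment: dark grey steel block, 40 x 20 x 16 mm (x long, y wide, z high), about 100 g, lying loose in the green tray. Origin at the centre of its underside, z up, x along its length.
- segment_mid (a point): the middle of the segment, 8 mm above its underside; axes as the segment's.
- tray: green open parts tray, 180 x 130 mm outside, 18 mm high, walls and floor 4 mm thick, fixed to the bench. Origin at the centre of its underside; its long side lies along x.
- fixture: bench fixture, fixed; origin on the bench under the axis of its 240 mm aluminium turntable (face 54 mm above the bench). At its +x side a bracket (arm 34 mm wide, top 80 mm high) carries the upright index plunger 104 mm from the axis. Four blue nest blocks, tops 74 mm above the bench, stand 64 mm from the axis; three are full, the one at -x, straight across from the plunger, is empty.
- nest (a point): centre of the empty recess's mouth, level with its block's top (block 44 mm along x, 74 along y). Recess 22 mm along x, 42.5 along y (the segment's length goes along y), 16 deep. A sprung ball in each short end wall stands out 2.7 mm: the segment comes to rest on the balls about 6 mm deep and must be pushed past them with 6 to 15 N onto the floor; its top is then flush with the block's.
- dial (a joint): turntable angle in rad about the upright axis, 0 at the start; the index pin locks it (about 0.015 rad of play), freed it turns against light friction.
- plunger (a joint): how far the index plunger is pulled up, in m: 0 = pin down, 9.5 mm deep in its hole in the turntable, 0.014 = up at its stop. The spring pulls it down with 6 N at 0 and 12 N at the stop.
- knob_mid (a point): on the axis of the plunger's red knob, in its 28 mm wide round grip, which reaches from 7 mm below this point to 8 mm above; below that a 16 mm neck; knob top 11 mm above. With the pin down the point is 119 mm above the bench; the fixed 22 mm steel barrel ends 18 mm below it. Pull straight up; it moves with the plunger; x, y axes as the fixture's.
- green_carton: full green and white packing carton, 115 x 75 x 55 mm, loose; origin at the centre of its underside. Leave it alone.
- white_carton: white packing carton, 115 x 75 x 55 mm, loose; origin at the centre of its underside. Leave it alone.
- brush: hand brush lying on the bench, loose. Leave it alone.

How it is judged:
On the way, in this order (a step that is already met when the one before it is completed fails the run):
1. the segment is flush in the empty nest (z of segment_mid in the frame of nest between -0.0096 and -0.0068 m and horizontal distance between segment_mid and nest below 0.003 m and angle between the z axis of segment and the z axis of nest, either way round below 0.05 rad and angle between the x axis of segment and the y axis of nest, either way round below 0.12 rad), for 0.2 s.
2. the fingers hold the index plunger up at its stop (value of joint plunger above 0.012 m and contact force between the fingers and plunger above 5 N), for 0.2 s.
At the end, for the whole second after the job is handed in: The segment lies in the nest, its top level with the nest's top within about 1.5 mm, not cocked; the fingers hold the plunger up by at least 12 of its 14 mm (with more than 5 N on it), so the pin is clear of its hole; the turntable has not been turned (within 0.05 rad) (all of step 1 and all of step 2 and value of joint dial between -0.05 and 0.05 rad and linear speed of segment below 0.02 m/s); the arm keeps its last pose, push and grip.
It fails at once if the cartons or the brush are shifted by more than 30 mm (distance of any of green_carton, white_carton, brush from where it was at the start of the episode above 0.03 m).
It also fails if it takes over 72 s, if anything falls off the work surface, if the arm or the gripper's body presses on something with over 40 N, if the wrist force passes 120 N, or if a joint passes its speed limit or range.

## Working session

There is one attempt and no reset: what is moved stays moved. The work goes in short steps, Python scripts to look and compute and a tool call to move; the robot and the scene stay as the last step left them, time stands still between calls to the robot, and variables do not carry over. Pictures are saved under pics/ and viewed, at most 10 in all, crops included, and the job is handed in when it is done.

Besides the shell and the picture viewer there is one more tool, called after "Call:" as name(argument=value, ...), one argument or row to a line, values as JSON. drive_tool: Moves the arm, as the interface text tells. Its arguments: {"type":"object","properties":{"motion":{"type":"array","items":{"type":"object","properties":{"xyz":{"type":"array","items":{"type":"number"}},"rot":{"type":"array","items":{"type":"number"}},"jaw":{"type":"number"}}}},"grip_force":{"type":"number"}},"required":["motion"]}

```bash
ls; mkdir -p pics; cat > h.py <<'E'
import numpy as np, cv2
from rig import r
from scipy.spatial.transform import Rotation as R
def cloud(im, W=None):
    """world points (HxWx3) from z_map; W = cam->world 4x4"""
    h,w=im["z_map"].shape
    u,v=np.meshgrid(np.arange(w),np.arange(h))
    p=cv2.undistortPoints(np.stack([u,v],-1).reshape(-1,1,2).astype(float),np.array(im["K"]),np.array(im["dist_coeffs"])).reshape(h,w,2)
    z=im["z_map"]
    P=np.stack([p[...,0]*z,-p[...,1]*z,-z,np.ones_like(z)],-1)
    if W is None: W=np.linalg.inv(im["world_to_cam"])
    return (P@np.array(W).T)[...,:3]
def wristW(im,s):
    T=np.eye(4);T[:3,:3]=R.from_quat(s["orientation"]).as_matrix();T[:3,3]=s["tool_pos"]
    return T@np.array(im["T_tool_cam"])
def save(n,c,s=1): cv2.imwrite(n,cv2.resize(c[...,::-1],None,fx=s,fy=s))
E
python3 - <<'E'
from h import *
s=r.observe();print(s)
for n in("scene","top"):
    im=r.get_image(n);save(f"pics/{n}0.png",im["color"]);np.savez(f"{n}0.npz",**im)
    print(n,im["K"],im["dist_coeffs"],np.linalg.inv(im["world_to_cam"])[:3,3])
E
```

```text
pics
{'time': 0.0, 'joints': array([-1.47429902e+00,  2.91291038e-01, -1.54134627e-01,  1.12667309e+00,
        9.38078639e-06,  1.43151540e+00]), 'dq': array([-2.17341771e-03, -1.25876288e-03, -1.09049024e-03, -1.06266754e-03,
       -4.74888477e-05,  2.13769408e-03]), 'joint_torque': array([-9.62024096e-04, -5.37145793e+01,  3.31369328e+01,  1.58371433e-02,
       -3.65871329e-04,  1.05348528e-05]), 'tool_pos': array([ 0.1226152 , -0.51004688,  0.2387236 ]), 'orientation': array([ 9.93058912e-01,  1.17616210e-01,  1.86188912e-05, -6.50964179e-04]), 'ft_force': array([0.03571628, 0.36702408, 0.59896077]), 'wrist_torque': array([ 0.00444965,  0.05596968, -0.02068682]), 'grasp_force': 0.0, 'finger_gap': 1.0027948404662863}
scene [[434.605574     0.         276.36722141]
 [  0.         434.605574   204.81116826]
 [  0.           0.           1.        ]] [0.00514907 0.         0.         0.         0.        ] [ 1.1709021  -0.32663693  1.06065827]
top [[515.22698815   0.         274.60452094]
 [  0.         515.22698815 204.79685078]
 [  0.           0.           1.        ]] [0.022203 0.       0.       0.       0.      ] [ 0.42031239 -0.01555316  1.35301218]
```

View pics/scene0.png

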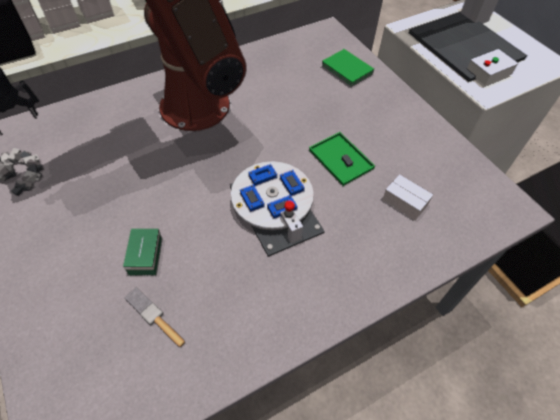

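View pics/top0.png

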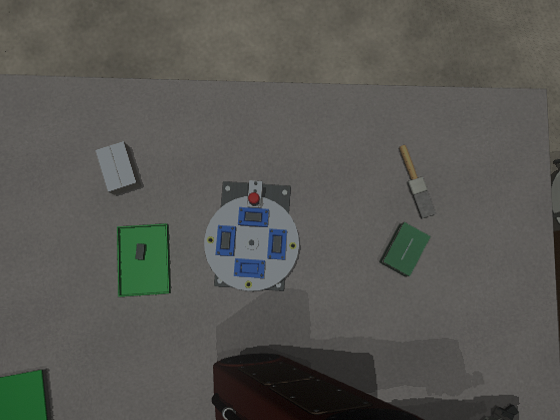

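The top view shows the tray with the segment at about (140,251), the turntable centre at (251,243), the empty nest at (250,268) and the red knob at (254,198). The cartons and the brush are away from these. Next I measure.

```bash
cat > m1.py <<'E'
from h import *
for n in("top","scene"):
    im=dict(np.load(f"{n}0.npz"));P=cloud(im);c=im["color"].astype(int);H=cv2.cvtColor(im["color"],cv2.COLOR_RGB2HSV).astype(int)
    print(n,im["z_map"].min(),im["z_map"].max())
    X,Y,Z=P[...,0],P[...,1],P[...,2]
    red=((H[...,0]<8)|(H[...,0]>172))&(H[...,1]>150)&(H[...,2]>80)&(Z>.09)&(Z<.16)&(X>.3)
    blue=(H[...,0]>105)&(H[...,0]<128)&(H[...,1]>120)&(Z>.03)&(Z<.1)
    green=(H[...,0]>45)&(H[...,0]<75)&(H[...,1]>150)&(Z<.05)&(X>.3)
    for nm,m in(("red",red),("blue",blue),("green",green)):
        k,L,st,ce=cv2.connectedComponentsWithStats(m.astype(np.uint8))
        for i in range(1,k):
            if st[i,4]>15:
                q=P[L==i];rc=cv2.minAreaRect(q[:,:2].astype(np.float32))
                print(nm,st[i,4],ce[i].round(1),"mean",q.mean(0).round(4),"rect",np.round(rc[0],4),np.round(rc[1],4),round(rc[2],1),"z95",np.percentile(q[:,2],[5,50,95]).round(4))
E
python3 m1.py
```

```text
top 0.0 2.272435
red 81 [253.3 197.5] mean [0.6075 0.0339 0.1294] rect [0.6079 0.0336] [0.0227 0.0217] 1.2 z95 [0.1256 0.1292 0.1334]
blue 349 [252.9 216.6] mean [0.5679 0.0358 0.0736] rect [0.5687 0.0359] [0.0735 0.0439] 87.5 z95 [0.0672 0.0741 0.0779]
blue 352 [225.5 240.3] mean [0.5069 0.1018 0.0736] rect [0.5074 0.1026] [0.0438 0.0722] 87.7 z95 [0.0688 0.0739 0.0782]
blue 337 [276.6 243.7] mean [ 0.5018 -0.0251  0.0737] rect [ 0.5018 -0.0252] [0.0426 0.0724] 87.4 z95 [0.0687 0.0742 0.0788]
blue 485 [248.9 267.9] mean [0.4406 0.0416 0.0692] rect [0.4404 0.0413] [0.0732 0.0425] 88.4 z95 [0.0549 0.0727 0.078 ]
scene 0.0 3.412294
red 72 [288.9 205.5] mean [0.613  0.0327 0.1264] rect [0.611  0.0334] [0.0249 0.0188] 12.4 z95 [0.1171 0.1278 0.1313]
blue 615 [257.4 185. ] mean [0.4733 0.0107 0.0708] rect [0.4756 0.0074] [0.0743 0.1664] 43.6 z95 [0.0584 0.0727 0.0771]
blue 460 [285.7 192.8] mean [0.5371 0.0683 0.0724] rect [0.5422 0.0686] [0.0739 0.164 ] 42.3 z95 [0.0631 0.0733 0.077 ]
green 1571 [340.9 158.3] mean [0.4573 0.3203 0.006 ] rect [0.458  0.3205] [0.183  0.1336] 4.9 z95 [0.0007 0.0048 0.0167]
```

```bash
cat > m2.py <<'E'
from h import *
im=dict(np.load("top0.npz"));P=cloud(im);g=im["color"].max(-1)
X,Y,Z=P[...,0],P[...,1],P[...,2]
m=(g<75)&(X>.41)&(X<.51)&(Y>.28)&(Y<.37)
k,L,st,ce=cv2.connectedComponentsWithStats(m.astype(np.uint8))
for i in range(1,k):
    if st[i,4]>15:
        q=P[L==i];print(st[i],ce[i],q.mean(0),np.percentile(q[:,2],[5,50,95]),cv2.minAreaRect(q[:,:2].astype(np.float32)))
w=r.get_image("wrist");print(w["K"],w["dist_coeffs"],np.array(w["T_tool_cam"]).round(4))
E
python3 m2.py
```

```text
[135 244  12  16 156] [140.69230769 251.32692308] [0.47676286 0.32402942 0.0172621 ] [0.00339709 0.01896734 0.02504595] ((0.4767893850803375, 0.325104683637619), (0.0223581250756979, 0.040155645459890366), 85.50999450683594)
[[307.76338853   0.         284.64960212]
 [  0.         307.76338853 209.62891954]
 [  0.           0.           1.        ]] [-0.02353951  0.          0.          0.          0.        ] [[-2.000e-04  9.615e-01  2.750e-01  7.090e-02]
 [ 1.000e+00  5.000e-04 -9.000e-04  5.000e-04]
 [-1.000e-03  2.750e-01 -9.615e-01 -1.342e-01]
 [ 0.000e+00  0.000e+00  0.000e+00  1.000e+00]]
```

Call:
drive_tool(
  motion=[
    {"rot": [0, 0, -8.5]},
    {"rot": [0, 0, -8.5]},
    {"rot": [0, 0, -8.5]},
    {"rot": [0, 0, -8.5]},
    {"rot": [0, 0, -8.5]},
    {"rot": [0, 0, -8.5]},
    {"rot": [0, 0, -8.5]},
    {"rot": [0, 0, -8.5]},
    {"rot": [0, 0, -8.5]},
    {"rot": [0, 0, -8.5]},
  ],
)

```text
invalid input
```

Call:
drive_tool(
  motion=[
    {"rot": [0, 0, -8.5]},
    {"rot": [0, 0, -8.5]},
    {"rot": [0, 0, -8.5]},
    {"rot": [0, 0, -8.5]},
    {"rot": [0, 0, -8.5]},
    {"rot": [0, 0, -8.5]},
    {"rot": [0, 0, -8.5]},
    {"rot": [0, 0, -8.5]},
    {"rot": [0, 0, -8.5]},
  ],
)

```text
invalid input
```

Call:
drive_tool(
  motion=[
    {"xyz": [0, 0, 0], "rot": [0, 0, -8.5], "jaw": 1},
    {"xyz": [0, 0, 0], "rot": [0, 0, -8.5], "jaw": 1},
    {"xyz": [0, 0, 0], "rot": [0, 0, -8.5], "jaw": 1},
    {"xyz": [0, 0, 0], "rot": [0, 0, -8.5], "jaw": 1},
    {"xyz": [0, 0, 0], "rot": [0, 0, -8.5], "jaw": 1},
    {"xyz": [0, 0, 0], "rot": [0, 0, -8.5], "jaw": 1},
    {"xyz": [0, 0, 0], "rot": [0, 0, -8.5], "jaw": 1},
    {"xyz": [0, 0, 0], "rot": [0, 0, -8.5], "jaw": 1},
    {"xyz": [0, 0, 0], "rot": [0, 0, -8.5], "jaw": 1},
    {"xyz": [0, 0, 0], "rot": [0, 0, -8.5], "jaw": 1},
  ],
)

```text
time: 1.15
tool_pos: [0.1226, -0.5103, 0.2391]
orientation: [0.65, 0.76, 0.0, -0.0]
ft_force: [0.7, -0.2, -0.3]
finger_gap: 1.001
grasp_force: 0.0
```

Call:
drive_tool(
  motion=[
    {"xyz": [0, 0, 0], "rot": [0, 0, -8.5], "jaw": 1},
    {"xyz": [0, 0, 0], "rot": [0, 0, -8.5], "jaw": 1},
    {"xyz": [0, 0, 0], "rot": [0, 0, -8.5], "jaw": 1},
    {"xyz": [0, 0, 0], "rot": [0, 0, -8.5], "jaw": 1},
    {"xyz": [0, 0, 0], "rot": [0, 0, -8.5], "jaw": 1},
    {"xyz": [0, 0, 0], "rot": [0, 0, -8.5], "jaw": 1},
    {"xyz": [0, 0, 0], "rot": [0, 0, -8.5], "jaw": 1},
    {"xyz": [0, 0, 0], "rot": [0, 0, -8.5], "jaw": 1},
    {"xyz": [0, 0, 0], "rot": [0, 0, -8.5], "jaw": 1},
  ],
)

```text
time: 2.05
tool_pos: [0.1226, -0.5103, 0.239]
orientation: [0.04, 0.999, 0.0, -0.0]
ft_force: [0.1, 0.0, -0.0]
finger_gap: 0.998
grasp_force: 0.0
```

Call:
drive_tool(
  motion=[
    {"xyz": [-14, 43, 0], "rot": [0, 0, 0], "jaw": 1},
    {"xyz": [-14, 43, 0], "rot": [0, 0, 0], "jaw": 1},
    {"xyz": [-14, 43, 0], "rot": [0, 0, 0], "jaw": 1},
    {"xyz": [-14, 43, 0], "rot": [0, 0, 0], "jaw": 1},
    {"xyz": [-14, 43, 0], "rot": [0, 0, 0], "jaw": 1},
    {"xyz": [-14, 43, 0], "rot": [0, 0, 0], "jaw": 1},
    {"xyz": [-14, 43, 0], "rot": [0, 0, 0], "jaw": 1},
    {"xyz": [-14, 43, 0], "rot": [0, 0, 0], "jaw": 1},
    {"xyz": [-14, 43, 0], "rot": [0, 0, 0], "jaw": 1},
    {"xyz": [-14, 43, 0], "rot": [0, 0, 0], "jaw": 1},
  ],
)

```text
time: 3.05
tool_pos: [0.2997, -0.0926, 0.2395]
orientation: [0.044, 0.999, -0.0, 0.0]
ft_force: [1.7, -1.1, -0.3]
finger_gap: 1.0
grasp_force: 0.0
```

Call:
drive_tool(
  motion=[
    {"xyz": [-14, 43, 0], "rot": [0, 0, 0], "jaw": 1},
    {"xyz": [-14, 43, 0], "rot": [0, 0, 0], "jaw": 1},
    {"xyz": [-14, 43, 0], "rot": [0, 0, 0], "jaw": 1},
    {"xyz": [-14, 43, 0], "rot": [0, 0, 0], "jaw": 1},
    {"xyz": [-14, 43, 0], "rot": [0, 0, 0], "jaw": 1},
    {"xyz": [-14, 43, 15], "rot": [0, 0, 0], "jaw": 1},
    {"xyz": [-14, 43, 15], "rot": [0, 0, 0], "jaw": 1},
    {"xyz": [-14, 43, 15], "rot": [0, 0, 0], "jaw": 1},
    {"xyz": [-14, 43, 15], "rot": [0, 0, 0], "jaw": 1},
    {"xyz": [-14, 43, 15], "rot": [0, 0, 0], "jaw": 1},
  ],
)

```text
time: 4.05
tool_pos: [0.4766, 0.3238, 0.1633]
orientation: [0.043, 0.999, -0.0, -0.0]
ft_force: [2.0, -0.3, 0.1]
finger_gap: 0.997
grasp_force: 0.0
```

```bash
cat > m3.py <<'E'
from h import *
s=r.observe();im=r.get_image("wrist");P=cloud(im,wristW(im,s));save("pics/w1.png",im["color"])
g=im["color"].max(-1)
X,Y,Z=P[...,0],P[...,1],P[...,2]
m=(g<90)&(abs(X-.477)<.05)&(abs(Y-.325)<.05)&(Z>-.01)&(Z<.04)
top=(Z>.014)&(Z<.026)&(abs(X-.477)<.04)&(abs(Y-.325)<.035)
for nm,mm in(("dark",m),("top",top&m)):
    k,L,st,ce=cv2.connectedComponentsWithStats(mm.astype(np.uint8))
    for i in range(1,k):
        if st[i,4]>100:
            q=P[L==i];print(nm,st[i],ce[i].round(1),q.mean(0).round(4),np.percentile(q[:,2],[5,50,95]).round(4),cv2.minAreaRect(q[:,:2].astype(np.float32)))
E
python3 m3.py; python3 -c "
from h import *
s=r.observe();print(s['tool_pos'],s['joints'],R.from_quat(s['orientation']).as_matrix().round(4))"
```

```text
dark [ 229  145  105   80 4981] [272.5 184.4] [0.4653 0.3125 0.0065] [0.0026 0.0038 0.02  ] ((0.4652203321456909, 0.3232455551624298), (0.07639667391777039, 0.09640157967805862), 0.013485384173691273)
top [278 177  23  42 883] [289.1 197.4] [0.4763 0.3275 0.0195] [0.0184 0.0196 0.0208] ((0.4771442711353302, 0.32752853631973267), (0.01987767592072487, 0.03916323930025101), 87.28067016601562)
[0.47801861 0.32855058 0.16007689] [ 0.47494512  0.44762029 -0.13456957  0.98906522  0.00219282  0.55988739] [[-0.9964  0.0848 -0.0014]
 [ 0.0848  0.9964  0.0017]
 [ 0.0016  0.0016 -1.    ]]
```

View pics/w1.png

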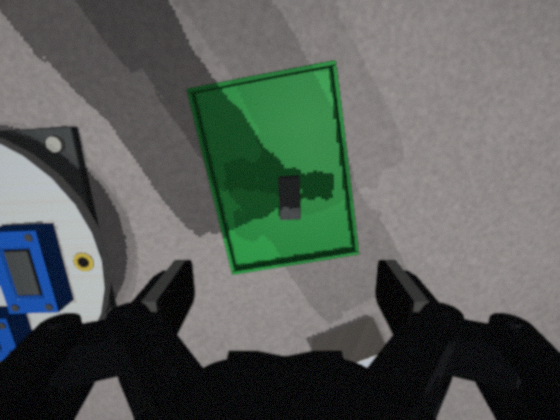

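The wrist view shows the segment at about (289,197) in the tray, with clearance on all sides, and it lies nearly along the tool's x. I measure again now that the arm is still.

```bash
sed -i 's#pics/w1.png#pics/w2.png#' m3.py; python3 m3.py; python3 m3.py|tail -1; python3 -c "
from h import *
s=r.observe();print(s['tool_pos'],s['joints'],R.from_quat(s['orientation']).as_matrix().round(4))"
```

```text
dark [ 223  144  110   85 5464] [268.3 184.7] [0.466  0.3137 0.0063] [0.0026 0.0038 0.0199] ((0.4673931300640106, 0.3249756693840027), (0.08077608793973923, 0.09993308782577515), 0.0028581605292856693)
top [272 177  23  43 903] [283.6 197.3] [0.4762 0.3276 0.0195] [0.0183 0.0196 0.0208] ((0.47711578011512756, 0.3276400566101074), (0.019993385300040245, 0.039173685014247894), 87.54411315917969)
top [276 178  23  43 892] [287.3 198.4] [0.4762 0.3276 0.0196] [0.0184 0.0196 0.0208] ((0.47718843817710876, 0.32757118344306946), (0.01993872970342636, 0.039278294891119), 87.39376068115234)
[0.47586595 0.32351176 0.16205139] [ 4.69955880e-01  4.39846664e-01 -1.41577106e-01  9.92402683e-01
  1.41921060e-04  5.54408492e-01] [[-0.9964  0.0844 -0.0028]
 [ 0.0844  0.9964 -0.0012]
 [ 0.0027 -0.0015 -1.    ]]
```

Call:
drive_tool(
  motion=[
    {"xyz": [-1, 4, 0], "rot": [0, 0, -2.3], "jaw": 0.5},
    {"xyz": [0, 0, 20], "rot": [0, 0, 0], "jaw": 0.5},
    {"xyz": [0, 0, 20], "rot": [0, 0, 0], "jaw": 0.5},
    {"xyz": [0, 0, 20], "rot": [0, 0, 0], "jaw": 0.5},
    {"xyz": [0, 0, 20], "rot": [0, 0, 0], "jaw": 0.5},
    {"xyz": [0, 0, 20], "rot": [0, 0, 0], "jaw": 0.5},
    {"xyz": [0, 0, 10], "rot": [0, 0, 0], "jaw": 0.5},
    {"xyz": [0, 0, 0], "rot": [0, 0, 0], "jaw": 0.5},
    {"xyz": [0, 0, 0], "rot": [0, 0, 0], "jaw": 0.5},
    {"xyz": [0, 0, 0], "rot": [0, 0, 0], "jaw": 0.5},
  ],
)

```text
time: 5.2
tool_pos: [0.4785, 0.326, 0.0555]
orientation: [0.024, 1.0, 0.0, 0.001]
ft_force: [0.2, -0.5, 0.5]
finger_gap: 0.5
grasp_force: 0.0
```

```bash
python3 -c "
from h import *
s=r.observe();print(s['tool_pos'],s['finger_gap'],R.from_quat(s['orientation']).as_matrix().round(4))"
```

```text
[0.4784702  0.32604684 0.05547705] 0.4996872503727564 [[-9.989e-01  4.710e-02  1.600e-03]
 [ 4.710e-02  9.989e-01  8.000e-04]
 [-1.600e-03  8.000e-04 -1.000e+00]]
```

Call:
drive_tool(
  motion=[
    {"xyz": [1.4, 1.5, 10], "rot": [0, 0, 0], "jaw": 0.5},
    {"xyz": [0, 0, 10], "rot": [0, 0, 0], "jaw": 0.5},
    {"xyz": [0, 0, 10], "rot": [0, 0, 0], "jaw": 0.5},
    {"xyz": [0, 0, 6.5], "rot": [0, 0, 0], "jaw": 0.5},
    {"xyz": [0, 0, 0], "rot": [0, 0, 0], "jaw": 0.5},
    {"xyz": [0, 0, 0], "rot": [0, 0, 0], "jaw": 0.1},
    {"xyz": [0, 0, 0], "rot": [0, 0, 0], "jaw": 0.1},
    {"xyz": [0, 0, 0], "rot": [0, 0, 0], "jaw": 0.1},
    {"xyz": [0, 0, 0], "rot": [0, 0, 0], "jaw": 0.1},
    {"xyz": [0, 0, 0], "rot": [0, 0, 0], "jaw": 0.1},
  ],
  grip_force=40,
)

```text
time: 6.2
tool_pos: [0.4767, 0.3275, 0.0181]
orientation: [0.023, 1.0, 0.0, 0.0]
ft_force: [-0.6, -0.1, 3.1]
finger_gap: 0.215
grasp_force: 39.7
```

```bash
python3 -c "
from h import *
s=r.observe();print(s['tool_pos'],s['finger_gap'],s['grasp_force'],R.from_quat(s['orientation']).as_matrix().round(4))
im=r.get_image('wrist');save('pics/w3.png',im['color'][100:420,130:430],1.8)"
```

```text
[0.47666426 0.32750241 0.01813497] 0.21536862797481787 39.73959267139435 [[-9.989e-01  4.700e-02  6.000e-04]
 [ 4.700e-02  9.989e-01  3.000e-04]
 [-5.000e-04  3.000e-04 -1.000e+00]]
```

View pics/w3.png

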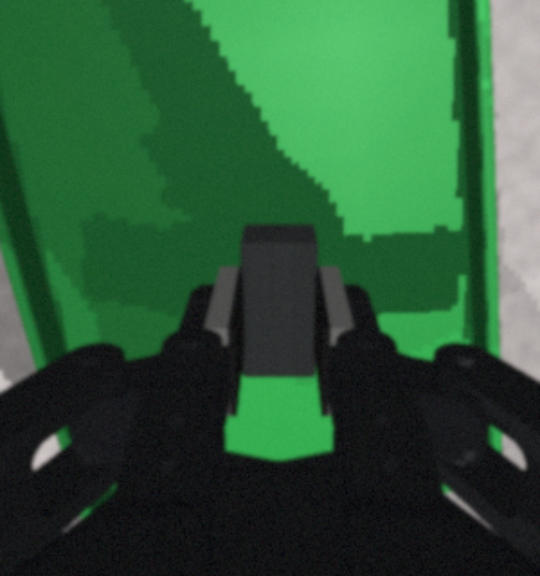

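The segment is held squarely between the pads, with its long axis along the tool x. Now I lift it, turn it and move to a point where the camera can see the nest.

Call:
drive_tool(
  motion=[
    {"xyz": [0, 0, -10], "rot": [0, 0, 0], "jaw": 0.1},
    {"xyz": [0, 0, -20], "rot": [0, 0, 0], "jaw": 0.1},
    {"xyz": [0, 0, -30], "rot": [0, 0, 0], "jaw": 0.1},
    {"xyz": [0, 0, -30], "rot": [0, 0, 8], "jaw": 0.1},
    {"xyz": [0, 0, -30], "rot": [0, 0, 8], "jaw": 0.1},
    {"xyz": [0, 0, -30], "rot": [0, 0, 8], "jaw": 0.1},
    {"xyz": [0, 0, -30], "rot": [0, 0, 8], "jaw": 0.1},
    {"xyz": [0, 0, 0], "rot": [0, 0, 8], "jaw": 0.1},
    {"xyz": [0, 0, 0], "rot": [0, 0, 8], "jaw": 0.1},
    {"xyz": [0, 0, 0], "rot": [0, 0, 8], "jaw": 0.1},
  ],
)

```text
time: 7.25
tool_pos: [0.4763, 0.3273, 0.1987]
orientation: [0.493, 0.87, 0.0, 0.0]
ft_force: [0.3, 0.3, -1.2]
finger_gap: 0.219
grasp_force: 39.4
```

Call:
drive_tool(
  motion=[
    {"xyz": [0, 0, 0], "rot": [0, 0, 8], "jaw": 0.1},
    {"xyz": [0, 0, 0], "rot": [0, 0, 8], "jaw": 0.1},
    {"xyz": [0, 0, 0], "rot": [0, 0, 8], "jaw": 0.1},
    {"xyz": [0, 0, 0], "rot": [0, 0, 8], "jaw": 0.1},
    {"xyz": [0, 0, 0], "rot": [0, 0, 2], "jaw": 0.1},
    {"xyz": [0, 0, 0], "rot": [0, 0, 0], "jaw": 0.1},
  ],
)

```text
time: 7.85
tool_pos: [0.4762, 0.3273, 0.1983]
orientation: [0.724, 0.69, 0.0, -0.0]
ft_force: [0.1, 0.4, 0.1]
finger_gap: 0.22
grasp_force: 39.4
```

Call:
drive_tool(
  motion=[
    {"xyz": [-42, -2.4, 0], "rot": [0, 0, 0], "jaw": 0.1},
    {"xyz": [-42, -2.4, 0], "rot": [0, 0, 0], "jaw": 0.1},
    {"xyz": [-42, -2.4, 0], "rot": [0, 0, 0], "jaw": 0.1},
    {"xyz": [-42, -2.4, 0], "rot": [0, 0, 0], "jaw": 0.1},
    {"xyz": [-42, -2.4, 0], "rot": [0, 0, 0], "jaw": 0.1},
    {"xyz": [-42, -2.4, 0], "rot": [0, 0, 0], "jaw": 0.1},
    {"xyz": [-42, -2.4, 0], "rot": [0, 0, 0], "jaw": 0.1},
    {"xyz": [-42, -2.4, 0], "rot": [0, 0, 0], "jaw": 0.1},
    {"xyz": [0, 0, 0], "rot": [0, 0, 0], "jaw": 0.1},
    {"xyz": [0, 0, 0], "rot": [0, 0, 0], "jaw": 0.1},
  ],
)

```text
time: 8.85
tool_pos: [0.4414, -0.0081, 0.1982]
orientation: [0.724, 0.69, 0.0, 0.0]
ft_force: [-0.3, -0.0, -1.2]
finger_gap: 0.22
grasp_force: 39.4
```

```bash
cat > m4.py <<'E'
from h import *
import sys
s=r.observe();im=r.get_image("wrist");W=wristW(im,s);P=cloud(im,W);save(f"pics/{sys.argv[1]}.png",im["color"]);np.savez(sys.argv[1]+".npz",W=W,**im)
print(s["tool_pos"],s["ft_force"],R.from_quat(s['orientation']).as_matrix()[:2].round(4))
H=cv2.cvtColor(im["color"],cv2.COLOR_RGB2HSV).astype(int)
X,Y,Z=P[...,0],P[...,1],P[...,2]
blue=(H[...,0]>105)&(H[...,0]<128)&(H[...,1]>120)&(Z>.069)&(Z<.08)
k,L,st,ce=cv2.connectedComponentsWithStats(blue.astype(np.uint8))
for i in range(1,k):
    if st[i,4]>200:
        q=P[L==i];print("blue",st[i],q.mean(0).round(4),np.percentile(q[:,2],[5,50,95]).round(4),cv2.minAreaRect(q[:,:2].astype(np.float32)))
        # recess: hole inside
        f=np.zeros(L.shape,np.uint8);cs,_=cv2.findContours((L==i).astype(np.uint8),cv2.RETR_CCOMP,cv2.CHAIN_APPROX_NONE)
        for c in cs:
            if 300<cv2.contourArea(c)<.7*st[i,4]*2 and len(c)<400:
                pp=P[c[:,0,1],c[:,0,0]];pp=pp[abs(pp[:,2]-.074)<.006]
                if len(pp)>10: print("  contour",cv2.contourArea(c),cv2.minAreaRect(pp[:,:2].astype(np.float32)))
# held segment relative to tool
T=np.linalg.inv(np.array(W)@np.linalg.inv(im["T_tool_cam"]))
Q=P@T[:3,:3].T+T[:3,3]
m=(abs(Q[...,0])<.04)&(abs(Q[...,1])<.0085)&(Q[...,2]>-.01)&(Q[...,2]<.03)&(im["z_map"]>0)
q=Q[m];print("seg in tool",len(q),np.percentile(q,[1,5,50,95,99],axis=0).round(4))
E
python3 m4.py w4
```

```text
[ 0.44138881 -0.00808902  0.19816777] [-0.3381681  -0.01777873 -1.17293911] [[ 4.840e-02  9.988e-01  4.000e-04]
 [ 9.988e-01 -4.840e-02  3.000e-04]]
blue [ 313   31   99   62 4055] [0.5077 0.1036 0.0735] [0.0718 0.0735 0.0748] ((0.5077874064445496, 0.10315509140491486), (0.04411308467388153, 0.07401532679796219), 87.68121337890625)
  contour 1690.0 ((0.5075082778930664, 0.10319353640079498), (0.02362106926739216, 0.044219207018613815), 87.17859649658203)
blue [ 402   99   64   90 3461] [0.5683 0.0379 0.0735] [0.0713 0.0736 0.0749] ((0.5696108341217041, 0.036629416048526764), (0.0730866864323616, 0.047059424221515656), 87.77735900878906)
  contour 4722.5 ((0.56966632604599, 0.03662726283073425), (0.0730866864323616, 0.04694839194417), 87.77735900878906)
  contour 1316.5 ((0.5690250396728516, 0.03679533302783966), (0.043454766273498535, 0.023877503350377083), 87.57776641845703)
blue [ 253  100   54   89 3087] [0.4414 0.0437 0.0734] [0.0719 0.0735 0.0747] ((0.4411414861679077, 0.04223763570189476), (0.07202721387147903, 0.0428357794880867), 87.24064636230469)
  contour 1421.5 ((0.44078531861305237, 0.04223106801509857), (0.044263340532779694, 0.02283969707787037), 87.27526092529297)
blue [ 311  194   85   49 2841] [ 0.5018 -0.0227  0.0734] [0.0713 0.0736 0.0748] ((0.502051591873169, -0.02410941570997238), (0.04438216611742973, 0.0738881528377533), 87.51890563964844)
  contour 3873.5 ((0.502051591873169, -0.02410941570997238), (0.04438216611742973, 0.0738881528377533), 87.51890563964844)
  contour 1105.0 ((0.5019090175628662, -0.02440708503127098), (0.023237796500325203, 0.044158414006233215), 86.95782470703125)
seg in tool 3066 [[-0.0195 -0.0084 -0.0056]
 [-0.0175 -0.0079 -0.0025]
 [ 0.0036 -0.0002 -0.0014]
 [ 0.0198  0.0076  0.0068]
 [ 0.02    0.0083  0.0121]]
```

View pics/w4.png

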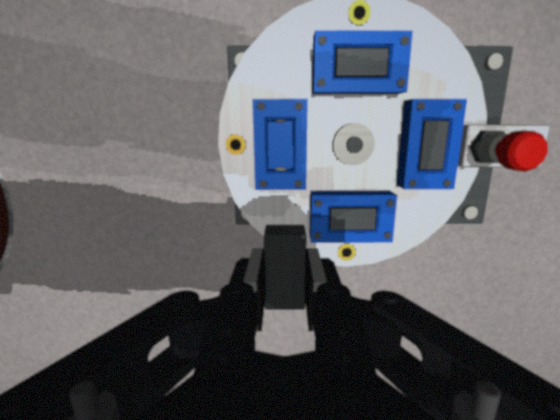

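The wrist view shows the empty nest at (280,145), unobstructed, and all four blocks agree on the centre: nest at (0.4411, 0.0424, 0.0735). The segment's top is about 1.5 mm behind the TCP. I go above the nest.

Call:
drive_tool(
  motion=[
    {"xyz": [25, -1.4, 0], "rot": [0, 0, 0], "jaw": 0.1},
    {"xyz": [25, -1.3, 10], "rot": [0, 0, 0], "jaw": 0.1},
    {"xyz": [0, 0, 25], "rot": [0, 0, 0], "jaw": 0.1},
    {"xyz": [0, 0, 25], "rot": [0, 0, 0], "jaw": 0.1},
    {"xyz": [0, 0, 25], "rot": [0, 0, 0], "jaw": 0.1},
    {"xyz": [0, 0, 13], "rot": [0, 0, -0.2], "jaw": 0.1},
    {"xyz": [0, 0, 0], "rot": [0, 0, 0], "jaw": 0.1},
    {"xyz": [0, 0, 0], "rot": [0, 0, 0], "jaw": 0.1},
    {"xyz": [0, 0, 0], "rot": [0, 0, 0], "jaw": 0.1},
  ],
)

```text
time: 9.8
tool_pos: [0.4418, 0.0432, 0.1007]
orientation: [0.722, 0.692, 0.001, 0.001]
ft_force: [-0.0, 0.6, -1.9]
finger_gap: 0.218
grasp_force: 39.4
```

```bash
python3 m4.py w5
```

```text
[0.44182517 0.04321062 0.10070822] [-0.01870824  0.55450057 -1.90588407] [[ 0.0423  0.9991  0.0015]
 [ 0.9991 -0.0423 -0.    ]]
blue [ 331   91  152   87 8486] [0.5072 0.1045 0.0735] [0.072  0.0736 0.0747] ((0.5078151226043701, 0.10358200967311859), (0.043139293789863586, 0.07473137229681015), 87.50886535644531)
  contour 3476.5 ((0.5076768398284912, 0.10351918637752533), (0.021973278373479843, 0.04399004951119423), 87.8313980102539)
blue [ 241  185   81   73 3377] [0.4412 0.0654 0.0734] [0.0719 0.0735 0.0746] ((0.44173118472099304, 0.05916139483451843), (0.041673507541418076, 0.04334276542067528), 88.20671081542969)
  contour 3399.5 ((0.44172996282577515, 0.059122636914253235), (0.041595958173274994, 0.04334276542067528), 88.20671081542969)
blue [ 453  185  103  122 6892] [0.5676 0.04   0.0734] [0.0709 0.0736 0.0747] ((0.5695457458496094, 0.03682129830121994), (0.0747174546122551, 0.04760102555155754), 87.40438079833984)
  contour 2445.0 ((0.5689803957939148, 0.03679107129573822), (0.04469871148467064, 0.023571111261844635), 88.95228576660156)
seg in tool 3948 [[-0.0192 -0.0084 -0.0035]
 [-0.0166 -0.0079 -0.0024]
 [ 0.0097 -0.0002 -0.0012]
 [ 0.0334  0.0077  0.0277]
 [ 0.0361  0.0083  0.0285]]
```

View pics/w5.png

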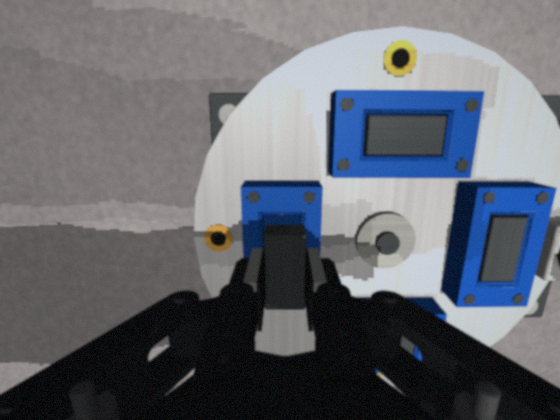

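Call:
drive_tool(
  motion=[
    {"xyz": [-0.9, -0.7, 0], "rot": [0, 0, 0], "jaw": 0.1},
    {"xyz": [0, 0, 0], "rot": [0, 0, 0], "jaw": 0.1},
    {"xyz": [0, 0, 3], "rot": [0, 0, 0], "jaw": 0.1},
    {"xyz": [0, 0, 3], "rot": [0, 0, 0], "jaw": 0.1},
    {"xyz": [0, 0, 3], "rot": [0, 0, 0], "jaw": 0.1},
    {"xyz": [0, 0, 1], "rot": [0, 0, 0], "jaw": 0.1},
    {"xyz": [0, 0, 0], "rot": [0, 0, 0], "jaw": 0.1},
  ],
)

```text
time: 10.55
tool_pos: [0.4402, 0.0419, 0.0895]
orientation: [0.722, 0.692, -0.0, -0.0]
ft_force: [1.7, -0.1, -1.3]
finger_gap: 0.221
grasp_force: 39.4
```

Call:
drive_tool(
  motion=[
    {"xyz": [0.3, 0.7, 0], "rot": [0, 0, 0], "jaw": 0.1},
    {"xyz": [0, 0, 0], "rot": [0, 0, 0], "jaw": 0.1},
    {"xyz": [0, 0, 1], "rot": [0, 0, 0], "jaw": 0.1},
    {"xyz": [0, 0, 1.5], "rot": [0, 0, 0], "jaw": 0.1},
    {"xyz": [0, 0, 1.5], "rot": [0, 0, 0], "jaw": 0.1},
    {"xyz": [0, 0, 0], "rot": [0, 0, 0], "jaw": 0.1},
  ],
)

```text
time: 11.15
tool_pos: [0.4409, 0.0421, 0.0856]
orientation: [0.722, 0.692, -0.0, -0.0]
ft_force: [-0.1, -1.1, -0.9]
finger_gap: 0.215
grasp_force: 39.9
```

Call:
drive_tool(
  motion=[
    {"xyz": [0, 0, 1], "rot": [0, 0, 0], "jaw": 0.1},
    {"xyz": [0, 0, 0.5], "rot": [0, 0, 0], "jaw": 0.1},
    {"xyz": [0, 0, 0], "rot": [0, 0, 0], "jaw": 0.1},
  ],
)

```text
time: 11.45
tool_pos: [0.4409, 0.0421, 0.0842]
orientation: [0.722, 0.692, -0.0, -0.0]
ft_force: [-1.1, -0.1, -2.0]
finger_gap: 0.223
grasp_force: 39.9
```

```bash
python3 m4.py w6 | tail -6
```

```text
contour 508.0 ((0.4404442012310028, 0.010680806823074818), (0.010546509176492691, 0.023593967780470848), 88.8116455078125)
seg in tool 4922 [[-0.0359 -0.0084 -0.0031]
 [-0.0317 -0.0078 -0.0024]
 [ 0.0103 -0.0002 -0.0008]
 [ 0.0373  0.0076  0.0204]
 [ 0.0376  0.0083  0.0281]]
```

Call:
drive_tool(
  motion=[
    {"xyz": [0, 0, 0], "rot": [0, 0, 0], "jaw": 0.3},
    {"xyz": [0, 0, 0], "rot": [0, 0, 0], "jaw": 0.4},
    {"xyz": [0, 0, 0], "rot": [0, 0, 0], "jaw": 0.4},
    {"xyz": [0, 0, -10], "rot": [0, 0, 0], "jaw": 0.4},
    {"xyz": [-20, 0, -30], "rot": [0, 0, 0], "jaw": 0.4},
    {"xyz": [-30, 0, -30], "rot": [0, 0, 0], "jaw": 0},
    {"xyz": [0, 0, 0], "rot": [0, 0, 0], "jaw": 0},
    {"xyz": [0, 0, 0], "rot": [0, 0, 0], "jaw": 0},
    {"xyz": [0, 0, 0], "rot": [0, 0, 0], "jaw": 0},
  ],
  grip_force=40,
)

```text
time: 12.4
tool_pos: [0.4384, -0.0074, 0.1539]
orientation: [0.722, 0.692, -0.0, -0.0]
ft_force: [-0.0, 0.5, -0.5]
finger_gap: 0.001
grasp_force: 0.0
```

```bash
cat > m5.py <<'E'
from h import *
import sys
s=r.observe();im=r.get_image("wrist");W=wristW(im,s);P=cloud(im,W);c=im["color"];save(f"pics/{sys.argv[1]}.png",c[40:300,160:440],2)
print(s["tool_pos"],s["finger_gap"])
X,Y,Z=P[...,0],P[...,1],P[...,2]
H=cv2.cvtColor(c,cv2.COLOR_RGB2HSV).astype(int)
d=(H[...,1]<110)&(abs(X-.4411)<.02)&(abs(Y-.0424)<.03)&(Z>.06)&(Z<.095)
k,L,st,ce=cv2.connectedComponentsWithStats(d.astype(np.uint8))
for i in range(1,k):
    if st[i,4]>60:
        q=P[L==i];print("seg",st[i],q.mean(0).round(4),np.percentile(q[:,2],[5,25,50,75,95]).round(4),cv2.minAreaRect(q[q[:,2]>np.median(q[:,2])-.002][:,:2].astype(np.float32)))
        t=q[q[:,2]>np.median(q[:,2])-.002];A=np.c_[t[:,:2]-t[:,:2].mean(0),np.ones(len(t))];print("  plane",np.linalg.lstsq(A,t[:,2],rcond=None)[0].round(4))
E
python3 m5.py w7
```

```text
[ 0.43839622 -0.00736811  0.15394414] 0.0012410995965649937
seg [ 271  120   30   61 1770] [0.4424 0.0436 0.0799] [0.0768 0.0784 0.08   0.0816 0.083 ] ((0.44227537512779236, 0.04307924211025238), (0.03872346878051758, 0.01961921900510788), 87.67294311523438)
  plane [-0.0408 -0.1448  0.0806]
```

View pics/w7.png

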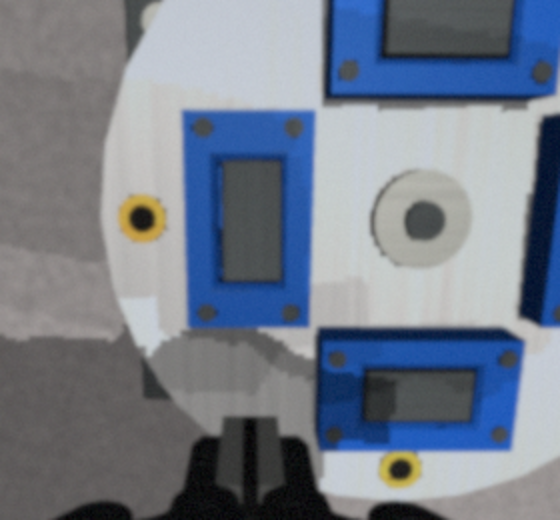

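The segment sits in the recess at (250,220) in the crop. Its -y end is about 6 mm high, so it's resting cocked on the ball there. I press with closed fingers, slightly toward that high end.

Call:
drive_tool(
  motion=[
    {"xyz": [24, 0.4, 0], "rot": [0, 0, 0], "jaw": 0},
    {"xyz": [23, 0.3, 25], "rot": [0, 0, 0], "jaw": 0},
    {"xyz": [0, 0, 25], "rot": [0, 0, 0], "jaw": 0},
    {"xyz": [0, 0, 4], "rot": [0, 0, 0], "jaw": 0},
    {"xyz": [0, 0, 0], "rot": [0, 0, 0], "jaw": 0},
    {"xyz": [0, 0, 0], "rot": [0, 0, 0], "jaw": 0},
    {"xyz": [0, 0, 0], "rot": [0, 0, 0], "jaw": 0},
  ],
)

```text
time: 13.15
tool_pos: [0.4424, 0.0388, 0.1012]
orientation: [0.722, 0.691, 0.0, 0.001]
ft_force: [-0.9, 0.8, 0.3]
finger_gap: -0.0
grasp_force: 0.0
```

Call:
drive_tool(
  motion=[
    {"xyz": [1, -1, 3], "rot": [0, 0, 0], "jaw": 0},
    {"xyz": [0, 0, 3], "rot": [0, 0, 0], "jaw": 0},
    {"xyz": [0, 0, 2], "rot": [0, 0, 0], "jaw": 0},
    {"xyz": [0, 0, 1], "rot": [0, 0, 0], "jaw": 0},
    {"xyz": [0, 0, 1], "rot": [0, 0, 0], "jaw": 0},
    {"xyz": [0, 0, 0], "rot": [0, 0, 0], "jaw": 0},
  ],
)

```text
time: 13.75
tool_pos: [0.4407, 0.0401, 0.0903]
orientation: [0.722, 0.692, -0.0, -0.0]
ft_force: [0.6, 0.1, 0.9]
finger_gap: 0.003
grasp_force: 0.4
```

Call:
drive_tool(
  motion=[
    {"xyz": [0, 0, 1], "rot": [0, 0, 0], "jaw": 0},
    {"xyz": [0, 0, 1], "rot": [0, 0, 0], "jaw": 0},
  ],
)

```text
time: 13.95
tool_pos: [0.4406, 0.0403, 0.0885]
orientation: [0.722, 0.692, 0.0, -0.0]
ft_force: [-2.1, 1.4, 6.8]
finger_gap: -0.002
grasp_force: 3.7
```

Call:
drive_tool(
  motion=[
    {"xyz": [0, 0, 1], "rot": [0, 0, 0], "jaw": 0},
    {"xyz": [0, 0, 1], "rot": [0, 0, 0], "jaw": 0},
  ],
)

```text
time: 14.15
tool_pos: [0.4405, 0.0402, 0.0864]
orientation: [0.722, 0.692, -0.0, -0.0]
ft_force: [-2.4, -0.4, 4.1]
finger_gap: -0.001
grasp_force: 1.7
```

Call:
drive_tool(
  motion=[
    {"xyz": [0, 0, 1], "rot": [0, 0, 0], "jaw": 0},
    {"xyz": [0, 0, 1], "rot": [0, 0, 0], "jaw": 0},
  ],
)

```text
time: 14.35
tool_pos: [0.4405, 0.0401, 0.0842]
orientation: [0.722, 0.692, -0.0, -0.0]
ft_force: [-0.9, -0.2, 1.9]
finger_gap: 0.002
grasp_force: 1.1
```

Call:
drive_tool(
  motion=[
    {"xyz": [0, 0, 1], "rot": [0, 0, 0], "jaw": 0},
    {"xyz": [0, 0, 1], "rot": [0, 0, 0], "jaw": 0},
  ],
)

```text
time: 14.55
tool_pos: [0.4408, 0.0399, 0.0822]
orientation: [0.722, 0.692, -0.0, 0.0]
ft_force: [-0.5, -1.2, 2.6]
finger_gap: -0.002
grasp_force: 1.2
```

Call:
drive_tool(
  motion=[
    {"xyz": [0, 0, 1], "rot": [0, 0, 0], "jaw": 0},
    {"xyz": [0, 0, 0], "rot": [0, 0, 0], "jaw": 0},
  ],
)

```text
time: 14.75
tool_pos: [0.4409, 0.0399, 0.082]
orientation: [0.722, 0.692, 0.0, 0.0]
ft_force: [-5.2, -1.4, 14.1]
finger_gap: 0.002
grasp_force: 7.5
```

Call:
drive_tool(
  motion=[
    {"xyz": [0, 0, 1], "rot": [0, 0, 0], "jaw": 0},
    {"xyz": [0, 0, 0.5], "rot": [0, 0, 0], "jaw": 0},
    {"xyz": [0, 0, 0], "rot": [0, 0, 0], "jaw": 0},
  ],
)

```text
time: 15.05
tool_pos: [0.441, 0.0399, 0.0818]
orientation: [0.722, 0.692, 0.0, 0.001]
ft_force: [-11.9, -1.2, 40.1]
finger_gap: -0.001
grasp_force: 19.9
```

Call:
drive_tool(
  motion=[
    {"xyz": [0, 0, -2], "rot": [0, 0, 0], "jaw": 0},
    {"xyz": [0, 0, -20], "rot": [0, 0, 0], "jaw": 0},
    {"xyz": [-20, 0, -30], "rot": [0, 0, 0], "jaw": 0},
    {"xyz": [-30, 0, -20], "rot": [0, 0, 0], "jaw": 0},
    {"xyz": [0, 0, 0], "rot": [0, 0, 0], "jaw": 0},
    {"xyz": [0, 0, 0], "rot": [0, 0, 0], "jaw": 0},
    {"xyz": [0, 0, 0], "rot": [0, 0, 0], "jaw": 0},
  ],
)

```text
time: 15.75
tool_pos: [0.438, -0.0092, 0.1511]
orientation: [0.722, 0.692, -0.0, -0.001]
ft_force: [0.2, 0.7, -0.4]
finger_gap: 0.004
grasp_force: 0.0
```

```bash
python3 m5.py w8
```

```text
[ 0.43804503 -0.00921782  0.15106345] 0.0037983679565934173
seg [ 271  118   30   61 1710] [0.4422 0.0432 0.0734] [0.0723 0.0731 0.0736 0.074  0.0746] ((0.4421892762184143, 0.04307827726006508), (0.03905341401696205, 0.019435590133070946), 88.00585174560547)
  plane [ 0.0024 -0.0011  0.0736]
```

View pics/w8.png

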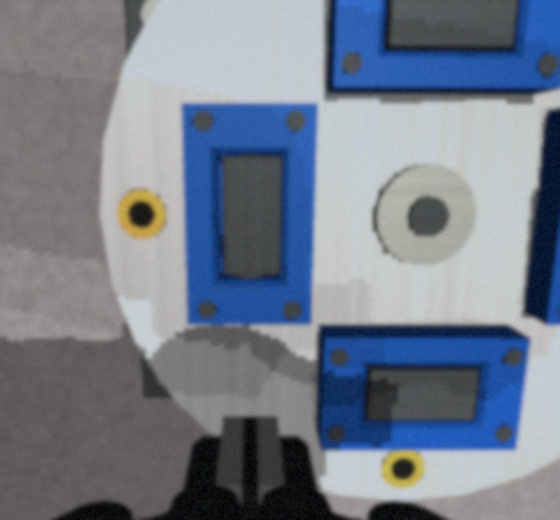

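The segment is flush: its top is level at 0.0736, the same as the block's, with under 0.003 tilt. Next is the knob.

Call:
drive_tool(
  motion=[
    {"xyz": [0, 0, -25], "rot": [0, 0, 0], "jaw": 0.7},
    {"xyz": [0, 0, -25], "rot": [0, 0, 0], "jaw": 0.7},
    {"xyz": [0, 43, 0], "rot": [0, 0, 0], "jaw": 0.7},
    {"xyz": [0, 43, 0], "rot": [0, 0, 0], "jaw": 0.7},
    {"xyz": [0, 43, 0], "rot": [0, 0, 0], "jaw": 0.7},
    {"xyz": [0, 42, 0], "rot": [0, 0, 0], "jaw": 0.7},
    {"xyz": [0, 0, 0], "rot": [0, 0, 0], "jaw": 0.7},
    {"xyz": [0, 0, 0], "rot": [0, 0, 0], "jaw": 0.7},
    {"xyz": [0, 0, 0], "rot": [0, 0, 0], "jaw": 0.7},
  ],
)

```text
time: 16.7
tool_pos: [0.6082, -0.0165, 0.201]
orientation: [0.722, 0.692, -0.001, -0.001]
ft_force: [-0.0, -0.1, -0.3]
finger_gap: 0.699
grasp_force: 0.0
```

```bash
cat > m6.py <<'E'
from h import *
def knob(im,W):
    P=cloud(im,W);H=cv2.cvtColor(im["color"],cv2.COLOR_RGB2HSV).astype(int);Z=P[...,2]
    red=((H[...,0]<10)|(H[...,0]>170))&(H[...,1]>150)&(H[...,2]>60)&(Z>.1)&(Z<.16)
    q=P[red];t=np.percentile(q[:,2],90);top=q[q[:,2]>t-.002]
    print(len(q),"top z",t.round(4),"circle",cv2.minEnclosingCircle(top[:,:2].astype(np.float32)),np.median(top,0).round(4),"all",cv2.minEnclosingCircle(q[q[:,2]>.115][:,:2].astype(np.float32)))
d=dict(np.load("w4.npz"));W=d.pop("W");knob(d,W)
s=r.observe();im=r.get_image("wrist");save("pics/w9.png",im["color"]);knob(im,wristW(im,s));print(s["tool_pos"],s["finger_gap"],R.from_quat(s['orientation']).as_matrix()[:2].round(4))
E
python3 m6.py
```

```text
1343 top z 0.1298 circle ((0.6075271368026733, 0.035210926085710526), 0.012144404463469982) [0.6075 0.0352 0.129 ] all ((0.6063437461853027, 0.035282645374536514), 0.013314932584762573)
1150 top z 0.1296 circle ((0.6091183423995972, 0.035207077860832214), 0.012276039458811283) [0.6087 0.0355 0.1289] all ((0.6086714863777161, 0.03533835709095001), 0.013176540844142437)
[ 0.60822097 -0.01648005  0.2010252 ] 0.6993561872217459 [[ 4.260e-02  9.991e-01 -2.000e-03]
 [ 9.991e-01 -4.260e-02  4.000e-04]]
```

View pics/w9.png

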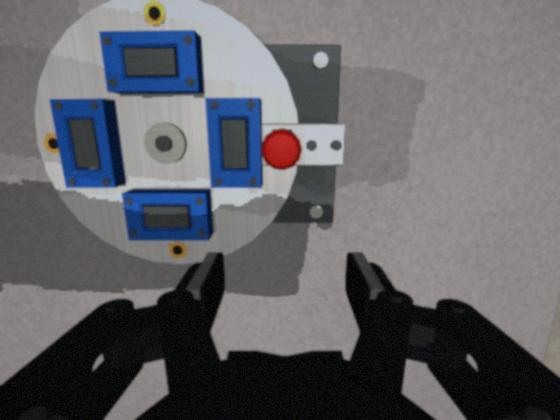

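The knob is at (281,148) in the image, measured at (0.6089, 0.0352) with its top at 0.1296, which agrees with the fixture geometry. I go down over it.

Call:
drive_tool(
  motion=[
    {"xyz": [26, -0.8, 0], "rot": [0, 0, 0], "jaw": 0.7},
    {"xyz": [25.7, -0.8, 0], "rot": [0, 0, 0], "jaw": 0.7},
    {"xyz": [0, 0, 20], "rot": [0, 0, 0], "jaw": 0.7},
    {"xyz": [0, 0, 20], "rot": [0, 0, 0], "jaw": 0.7},
    {"xyz": [0, 0, 0], "rot": [0, 0, 0], "jaw": 0.7},
    {"xyz": [0, 0, 0], "rot": [0, 0, 0], "jaw": 0.7},
    {"xyz": [0, 0, 0], "rot": [0, 0, 0], "jaw": 0.7},
  ],
)

```text
time: 17.45
tool_pos: [0.6104, 0.0343, 0.1632]
orientation: [0.722, 0.691, 0.001, 0.001]
ft_force: [0.4, -1.3, 0.7]
finger_gap: 0.7
grasp_force: 0.0
```

Call:
drive_tool(
  motion=[
    {"xyz": [0.8, -1.2, 15], "rot": [0, 0, 0], "jaw": 0.7},
    {"xyz": [0, 0, 15], "rot": [0, 0, 0], "jaw": 0.7},
    {"xyz": [0, 0, 15], "rot": [0, 0, 0], "jaw": 0.7},
    {"xyz": [0, 0, 8], "rot": [0, 0, 0], "jaw": 0.7},
    {"xyz": [0, 0, 0], "rot": [0, 0, 0], "jaw": 0.7},
    {"xyz": [0, 0, 0], "rot": [0, 0, 0], "jaw": 0.7},
    {"xyz": [0, 0, 0], "rot": [0, 0, 0], "jaw": 0.7},
  ],
)

```text
time: 18.15
tool_pos: [0.6096, 0.0352, 0.1098]
orientation: [0.722, 0.692, 0.001, 0.001]
ft_force: [0.6, 0.1, 0.1]
finger_gap: 0.701
grasp_force: 0.0
```

Call:
drive_tool(
  motion=[
    {"xyz": [0, -0.6, 0], "rot": [0, 0, 0], "jaw": 0.5},
    {"xyz": [0, 0, 0], "rot": [0, 0, 0], "jaw": 0.2},
    {"xyz": [0, 0, 0], "rot": [0, 0, 0], "jaw": 0.2},
    {"xyz": [0, 0, 0], "rot": [0, 0, 0], "jaw": 0.2},
    {"xyz": [0, 0, 0], "rot": [0, 0, 0], "jaw": 0.2},
    {"xyz": [0, 0, 0], "rot": [0, 0, 0], "jaw": 0.2},
  ],
  grip_force=70,
)

```text
time: 18.75
tool_pos: [0.6078, 0.0354, 0.1096]
orientation: [0.722, 0.692, -0.0, -0.0]
ft_force: [-3.8, 0.6, 7.8]
finger_gap: 0.304
grasp_force: 68.3
```

Call:
drive_tool(
  motion=[
    {"xyz": [0, 0, -2], "rot": [0, 0, 0], "jaw": 0.2},
    {"xyz": [0, 0, -2], "rot": [0, 0, 0], "jaw": 0.2},
    {"xyz": [0, 0, -2], "rot": [0, 0, 0], "jaw": 0.2},
    {"xyz": [0, 0, -2], "rot": [0, 0, 0], "jaw": 0.2},
    {"xyz": [0, 0, 0], "rot": [0, 0, 0], "jaw": 0.2},
  ],
)

```text
time: 19.25
tool_pos: [0.6078, 0.0354, 0.1165]
orientation: [0.722, 0.692, -0.0, -0.0]
ft_force: [-0.4, 0.3, -10.0]
finger_gap: 0.305
grasp_force: 69.3
```

Call:
drive_tool(
  motion=[
    {"xyz": [0, 0, -2], "rot": [0, 0, 0], "jaw": 0.2},
    {"xyz": [0, 0, -2], "rot": [0, 0, 0], "jaw": 0.2},
    {"xyz": [0, 0, -1], "rot": [0, 0, 0], "jaw": 0.2},
    {"xyz": [0, 0, 0], "rot": [0, 0, 0], "jaw": 0.2},
  ],
)

```text
time: 19.65
tool_pos: [0.6078, 0.0354, 0.1216]
orientation: [0.722, 0.692, -0.0, -0.0]
ft_force: [-1.0, -0.3, -11.3]
finger_gap: 0.299
grasp_force: 69.4
```

Call:
drive_tool(
  motion=[
    {"xyz": [0, 0, -1], "rot": [0, 0, 0], "jaw": 0.2},
    {"xyz": [0, 0, -1], "rot": [0, 0, 0], "jaw": 0.2},
    {"xyz": [0, 0, 0], "rot": [0, 0, 0], "jaw": 0.2},
  ],
)

```text
time: 19.95
tool_pos: [0.6078, 0.0354, 0.1236]
orientation: [0.722, 0.692, -0.0, -0.0]
ft_force: [-2.6, -0.2, -13.0]
finger_gap: 0.305
grasp_force: 69.5
```

Call:
drive_tool(
  motion=[
    {"xyz": [0, 0, -0.5], "rot": [0, 0, 0], "jaw": 0.2},
    {"xyz": [0, 0, 0], "rot": [0, 0, 0], "jaw": 0.2},
    {"xyz": [0, 0, 0], "rot": [0, 0, 0], "jaw": 0.2},
  ],
)

```text
time: 20.25
tool_pos: [0.6078, 0.0354, 0.1238]
orientation: [0.722, 0.692, -0.0, -0.0]
ft_force: [-2.1, -0.1, -18.1]
finger_gap: 0.307
grasp_force: 69.9
```

```bash
python3 - <<'E'
from m6 import *
im=r.get_image("top");knob(im,None)
d=dict(np.load("top0.npz"));knob(d,None)
E
```

```text
1343 top z 0.1298 circle ((0.6075271368026733, 0.035210926085710526), 0.012144404463469982) [0.6075 0.0352 0.129 ] all ((0.6063437461853027, 0.035282645374536514), 0.013314932584762573)
3084 top z 0.1436 circle ((0.6087764501571655, 0.03616375848650932), 0.012306622229516506) [0.6089 0.0364 0.1429] all ((0.6088274717330933, 0.03619982302188873), 0.01362483762204647)
[0.60781989 0.035371   0.12378413] 0.30726015485855523 [[ 4.340e-02  9.991e-01 -1.100e-03]
 [ 9.991e-01 -4.340e-02  1.000e-04]]Traceback (most recent call last):
  File "<stdin>", line 2, in <module>
  File "m6.py", line 5, in knob
    q=P[red];t=np.percentile(q[:,2],90);top=q[q[:,2]>t-.002]
               ~~~~~~~~~~~~~^^^^^^^^^^^
    return _quantile_unchecked(
        a, q, axis, out, overwrite_input, method, keepdims, weights)
    return _ureduce(a,
                    func=_quantile_ureduce_func,
    ...<5 lines>...
                    overwrite_input=overwrite_input,
                    method=method)
    r = func(a, **kwargs)
    result = _quantile(arr,
                       quantiles=q,
    ...<2 lines>...
                       out=out,
                       weights=wgt)
    slices_having_nans = np.isnan(arr[-1, ...])
                                  ~~~^^^^^^^^^
IndexError: index -1 is out of bounds for axis 0 with size 0
```

The knob top rose from 0.1296 to 0.1436, the full 14 mm. The pull stiffened at the stop (18 N against a 12 N spring). I hold for a moment, check for slip, then hand in.

Call:
drive_tool(
  motion=[
    {"xyz": [0, 0, 0], "rot": [0, 0, 0], "jaw": 0.2},
    {"xyz": [0, 0, 0], "rot": [0, 0, 0], "jaw": 0.2},
    {"xyz": [0, 0, 0], "rot": [0, 0, 0], "jaw": 0.2},
    {"xyz": [0, 0, 0], "rot": [0, 0, 0], "jaw": 0.2},
    {"xyz": [0, 0, 0], "rot": [0, 0, 0], "jaw": 0.2},
    {"xyz": [0, 0, 0], "rot": [0, 0, 0], "jaw": 0.2},
  ],
)

```text
time: 20.95
tool_pos: [0.6078, 0.0354, 0.1239]
orientation: [0.722, 0.692, -0.0, -0.0]
ft_force: [-2.1, -0.9, -25.1]
finger_gap: 0.303
grasp_force: 70.1
```

```bash
python3 m6.py | sed -n 2p; python3 -c "
from rig import r
print(r.observe()['ft_force'],r.close_job())"
```

```text
3082 top z 0.1436 circle ((0.6088647842407227, 0.0364338681101799), 0.012511085718870163) [0.6089 0.0365 0.1429] all ((0.6089553236961365, 0.036432068794965744), 0.013508128933608532)
the job is handed in; nothing more can be done
[ -1.66493579  -0.55900368 -25.120052  ] None
```

The segment is pressed in flush in the empty nest, and the arm is holding the red knob up at its 14 mm stop; the job is handed in, but no verdict came back.

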